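# Set a template overhanging the filing block

### The job

The thin aluminium template lies askew on the raised wooden filing block. With the fingertips, push it back to bring its long side flush against the block's rail and slide it along the rail until about a third of its length sticks out squarely past the end of the block where the filings tray stands, so that its edge can be filed. Do not lift the template, and leave the jar, the bottle and the wooden slicker where they stand.

Things in the scene. Friction and masses are not known exactly. Their poses are not given: they have to be found in the camera images.
- block: Fixed dark wooden ledge, 300 mm long (own y), 160 deep (own x), flat top 40 mm above its origin (centre of underside, on a 3 mm mat). A paler rail 15 mm thick runs along its whole far side (own +x, away from the robot), 14 mm higher than the top, inner face at own x = +65 mm. Ends (own y = -150, +150 mm) and near side (own x = -80 mm) are open. Place and turn vary.
- template: Loose aluminium plate, 130 mm long (own y), 80 wide (own x), 6 thick, corners rounded at 10 mm, 0.12 to 0.23 kg, with a dark dot (only a mark) near each short end. Origin: centre of underside. Starts flat on the block's top, turned a little, clear of the rail and of the block's ends. Slides with ordinary friction (a push of 1 to 3 N).
- tray: Fixed shallow open black plastic filings tray, 120 x 100 mm, 22 mm high, standing on the mat just off one end of the block (about 65 mm from the end to its centre); which end varies. Origin: centre of its underside. Told apart from the jar by its flat square shape.
- jar: Bystander: loose amber glass jar with a white lid, 60 mm across, 68 mm high, standing off the other end of the block. Origin: centre of its underside.
- bottle: Bystander: loose black bottle with a white cap, 46 mm across, 115 mm high, standing beyond the rail. Origin: centre of its underside.
- slicker: Bystander: loose turned wooden edge slicker, 38 mm across at the foot, 85 mm high, standing beyond the rail. Origin: centre of its underside.
Things that resemble listed ones, but are neither listed nor needed, are in the scene too. Of the things shaped like the template, the aluminium one is meant. Leave any white look-alike of the tray alone.

How it is judged:
By the outcome, as a careful person would: the job done as asked, in the order asked, and still so for the second after the job is handed in, with the robot touching nothing.
It also fails if it takes over 64 s, if anything falls off the work surface, if the arm or the gripper's body presses on something with over 40 N, if the wrist force passes 120 N, or if a joint passes its speed limit or range.

### The arm

A 6-joint arm with a two-finger parallel gripper is mounted at the origin on the work surface. World frame = base frame: x ahead of the robot, y to its left, z up, the work surface at z = 0. Lengths are in m, angles in rad, forces in N, time in s.
With the tool pointing down it reaches from about 0.425 to 0.95 m from the base axis. Payload 3.5 kg.
Tool frame: the origin (TCP) lies midway between the tips of the shut fingers; the grasp point (between the pads) lies 19 mm behind it; z points along the fingers, y is the line along which they close (so a half turn about z gives the same grasp; the last joint's range is limited). The gripper opens to 85 mm and grips with 20 to 120 N. Pads are 22 mm wide; open, the fingers measure 114 mm over their backs; the gripper's body (76 mm by 85 mm) begins 54 mm behind the grasp point. The pads swing forward as they close: fully open they stand 13 mm farther back than shut.
Start: joints at [0.987, 0.286, 1.577, -0, 1.279, -0.15], TCP at [0.284, 0.612, 0.231] pointing down, gripper open.
Joint ranges: [-2.77, 2.77], [-0.9, 2.22], [0.21, 2.48], [-1.53, 4.67], [0.24, 2.81], [-2.84, 2.84]. Speed limits (rad/s): [2.79, 2.79, 3.14, 3.14, 3.14, 3.14].

### API

Orientations are given as a unit quaternion [x, y, z, w].
In Python, from plant import get_state, read_camera, ctrl gives the robot as it stands.
- The arm moves only by the shell command python3 -m crank 'ROWS' [FORCE]. ROWS is JSON, a list of rows, each a list of 3 entries, a list of its own where there are three numbers: the shift along the tool's x, y, z in mm, then the turn about the tool's z in degrees, then the closure in counts, from 0 (fully open) to 255 (shut). In form: [[[tx, ty, tz], yaw, claw], ...]. A call has 1 to 10 rows; each row is the pose to reach, as a shift and turn from the pose commanded when the call began, along the tool's axes at that moment; what a row does not reach only later rows make up. A row lasts 1/10 s, in which the tool goes at most 50 mm and 8.59 degrees, less where a joint would pass 70% of its speed; a pose out of reach is approached as far as the arm can. A call with a gripper value outside its range is refused whole. The fingers move at their own pace and stop on an object; FORCE is the grip in N (left out, the last holds). Time passes only in rows, so rows that repeat a pose let the fingers close. It gives the time, the measured TCP pose, the force, the opening and the grip force at its end, in the units of the state.
- get_state(): the state, without advancing time (a new reading comes with each control period).
- read_camera(name): name is "scene" or "side" or "wrist"; returns a dict with "frame" (400x640x3 uint8, blue, green, red), "range_z" (400x640 float32, m along the optical axis (not along the pixel's ray), 0 where there is no reading), "vfov" (degrees; the focal length in pixels is half the picture's height over the tangent of half this angle, whatever the lens; pixels are square), "cx", "cy" (the principal point, pixels), "origin" and "orientation" of the camera in the world. Camera axes: x right, y down, z forward; pixel columns grow to the right and rows downward; lengths in m; the calibration is good to about 2 mm. A picture is of the moment at which its call begins.
- ctrl.sign_off(): hands the job in; it is judged then, once.
The state is a dict: "time": time; "qpos": joint angles; "dq": joint speeds; "joint_efforts": joint torques, N m; "eef_pos": TCP position; "tcp_rot": TCP orientation; "contact_force": force on the tool from outside, world axes, zero at the start; "wrist_torque": the same for the moment, N m; "opening": opening from 0.0 (shut) to 1.0 (fully open); "finger_force": force on a finger pad.
Only numpy, scipy, OpenCV 4.12 (cv2) and the standard library are available. Lean on these libraries where they do the work, as an engineer would, in place of code of your own. Each camera call takes 0.05 s, during which the arm holds its last target. There are 200 camera calls.

## Working session

There is one attempt and no reset: what is moved stays moved. The work goes in short steps, Python scripts to look and compute and a shell command to move; the robot and the scene stay as the last step left them, time stands still between calls to the robot, and variables do not carry over. Pictures are saved under pics/ and viewed, at most 10 in all, crops included, and the job is handed in when it is done.

```bash
mkdir -p pics; ls; cat > h.py <<'E'
import numpy as np,cv2
from scipy.spatial.transform import Rotation as R
from plant import get_state, read_camera, ctrl
def cam(n):
    c=read_camera(n); c['f']=200/np.tan(np.radians(c['vfov'])/2)
    return c
def rays(c,uv):
    uv=np.atleast_2d(uv).astype(float)
    d=np.c_[(uv[:,0]-c['cx'])/c['f'],(uv[:,1]-c['cy'])/c['f'],np.ones(len(uv))]
    return R.from_quat(c['orientation']).apply(d)
def plane(c,uv,z):
    d=rays(c,uv); o=np.array(c['origin']); return o+d*((z-o[2])/d[:,2])[:,None]
def cloud(c):
    v,u=np.mgrid[0:400,0:640]; d=rays(c,np.c_[u.ravel(),v.ravel()])
    p=np.array(c['origin'])+d*c['range_z'].ravel()[:,None]
    p[c['range_z'].ravel()==0]=np.nan
    return p.reshape(400,640,3)
E
python3 - <<'E'
from h import *
import pickle
cs={n:cam(n) for n in('scene','side','wrist')}
pickle.dump(cs,open('c0.pkl','wb'))
for n,c in cs.items(): print(n,c['origin'],c['orientation'],c['vfov'],c['cx'],c['cy'],(c['range_z']>0).mean())
cv2.imwrite('pics/a.png',cs['scene']['frame']);cv2.imwrite('pics/b.png',cs['side']['frame'])
s=get_state();print(s['eef_pos'],s['tcp_rot'],s['time'])
E
```

```text
pics
scene [ 0.81792723 -0.3285388   0.89692724] [ 0.91315629  0.27729129 -0.08983974 -0.28492798] 55.967934044906535 312.70283557242936 203.08540917218832 0.9959609375
side [ 0.03279103 -0.3240064   0.81055201] [ 0.87039302 -0.33027445  0.13888232 -0.33770769] 56.539003370259756 320.22296375042424 200.52125587930038 0.995796875
wrist [0.21167825 0.64508866 0.37356046] [0.8319364  0.53202375 0.08390917 0.13338595] 69.90731645236625 323.035682272565 202.1728905244993 0.99612890625
[0.28338726 0.61204209 0.23021273] [ 2.15183041e-01  9.76573264e-01 -8.96473984e-04 -3.38302922e-04] 0.15
```

View pics/a.png

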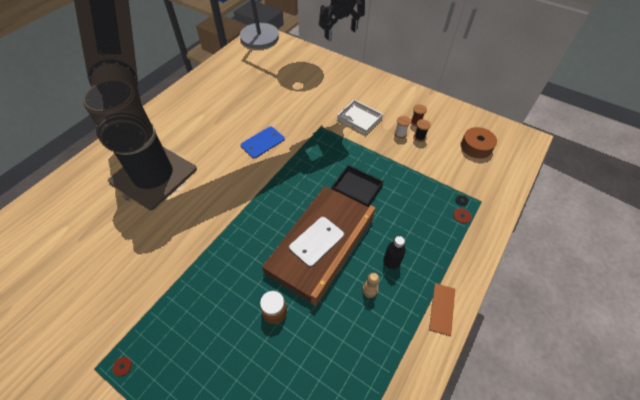

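View pics/b.png

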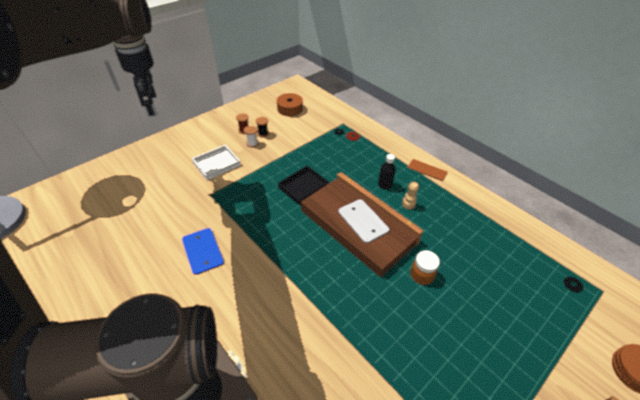

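The template candidates in the scene view are the silver plate with two dots at (317,240) on the block, the blue plate at (263,141) and the brown leather piece at (443,309). The silver one is the aluminium template. The black tray is at (357,185); the white look-alike is at (360,117). The jar is at (272,307), the bottle at (395,252) and the slicker at (371,286).

```bash
cat >> h.py <<'E'
def rect(p):
    r=cv2.minAreaRect((p[:,:2]*1000).astype(np.float32)); (c,(w,h),a)=r
    if w<h: w,h,a=h,w,a+90   # a = long-axis direction
    a=(a+90)%180-90
    return np.round(c,1),round(w,1),round(h,1),round(a,2)
def big(m):
    n,l,s,_=cv2.connectedComponentsWithStats(m.astype(np.uint8)); i=1+np.argmax(s[1:,4]); return l==i
def tmask(c,zmin=.03,lim=None):
    P=cloud(c); hsv=cv2.cvtColor(c['frame'],cv2.COLOR_BGR2HSV)
    m=(hsv[...,1]<45)&(hsv[...,2]>120)&(P[...,2]>.035)&(P[...,2]<.065)
    return big(m),P
def template(c):
    m,P=tmask(c); k=cv2.findContours(m.astype(np.uint8),0,cv2.CHAIN_APPROX_NONE)[0]
    k=max(k,key=len)[:,0]; return rect(plane(c,k,.049)),np.nanmedian(P[m][:,2])
E
python3 - <<'E'
from h import *
import pickle
cs=pickle.load(open('c0.pkl','rb'))
for n in('scene','side'):
    c=cs[n]; print(n,'T',template(c)); m,P=tmask(c)
    x,y,z=P[...,0],P[...,1],P[...,2]
    tc=np.nanmedian(P[m],0)[:2]
    near=np.hypot(x-tc[0],y-tc[1])<.25
    b=big(near&(z>.037)&(z<.075))
    print(' block top+rail',rect(P[b&(z>.037)]))
    r=big(near&(z>.0525)&(z<.063)); print(' rail',rect(P[r]),np.nanmedian(z[r]))
    # things higher than 10mm near
    n_,l,s,_=cv2.connectedComponentsWithStats((near&(z>.012)&~(cv2.dilate(b.astype(np.uint8),np.ones((3,3)))>0)).astype(np.uint8))
    for i in range(1,n_):
        if s[i,4]>60:
            q=P[l==i]; print('  ',s[i,:4],rect(q),np.round(np.nanmax(q[:,2]),3))
c=cs['scene']; cv2.imwrite('pics/c.png',cv2.resize(c['frame'][150:330,230:430],None,fx=3,fy=3,interpolation=2))
E
```

```text
scene T ((array([557.5,  67.1]), 133.0, 82.6, 79.78), np.float64(0.048538822432547035))
 block top+rail (array([559.8,  81.4]), 300.3, 160.6, -88.71)
 rail (array([632.2,  83.1]), 298.7, 15.8, -88.83) 0.05654748572562163
   [331 175  46  31] (array([545. , 277.7]), 121.6, 58.9, 2.23) 0.028
   [383 237  23  32] (array([742.3, 136.9]), 44.8, 38.2, 13.23) 0.12
   [263 271  59  34] (array([566.5, -67.5]), 158.8, 25.9, 10.56) 0.031
   [362 273  17  24] (array([732.8,  38.1]), 36.0, 31.1, 37.39) 0.09
   [260 292  27  32] (array([ 570.9, -135.4]), 55.3, 54.5, -86.41) 0.075
side T ((array([2086.7,  387.7]), 1050.4, 96.3, 89.92), np.float64(0.049423998551309856))
 block top+rail (array([2086.1,  274.3]), 498.8, 35.1, -89.46)
 rail (array([2085.7,  219.2]), 387.6, 28.2, 89.86) 0.05765169140513782
   [505   0 130  48] (array([2085.9,  274.4]), 499.9, 38.7, 89.33) 0.278
   [500  24 100  38] (array([2085.8,  273.8]), 498.1, 31.4, -89.9) 0.034
```

View pics/c.png

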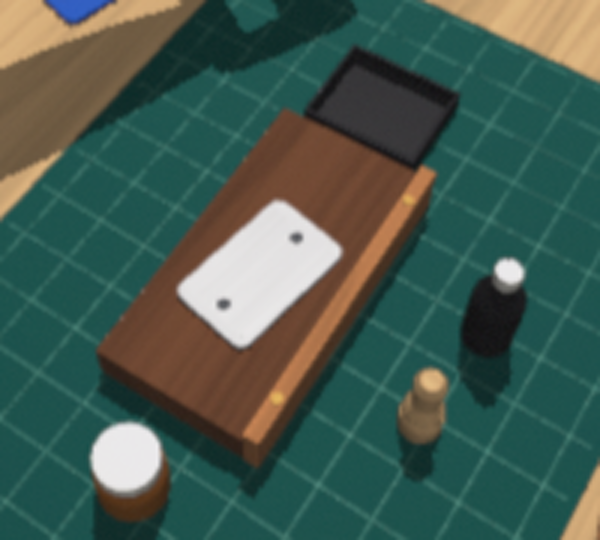

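Enlarged crop confirmed: the silver plate with dark dots at (230,303) and (296,238) lies on the block. The black tray is off the +y end and the jar off the -y end. The block is centred at (560,81) mm and turned 1.25°. The template is at own (-3,-14), turned -11.4° from the block.

I'll push the long side with both open fingertips.

```bash
R='x'; python3 -m crank '[[[-412,-411,60],-26.2,0],[[-412,-411,60],-26.2,0],[[-412,-411,60],-26.2,0],[[-412,-411,60],-26.2,0],[[-412,-411,60],-26.2,0],[[-412,-411,60],-26.2,0],[[-412,-411,60],-26.2,0],[[-412,-411,60],-26.2,0],[[-412,-411,60],-26.2,0],[[-412,-411,60],-26.2,0]]'
python3 -m crank '[[[0,0,0],0,0],[[0,0,0],0,0]]'
```

```text
time: 1.15
eef_pos: [0.4552, 0.1451, 0.18]
tcp_rot: [-0.012, 1.0, 0.0, 0.0]
contact_force: [0.6, 1.3, 0.2]
opening: 0.997
finger_force: 0.0
time: 1.35
eef_pos: [0.4551, 0.146, 0.1798]
tcp_rot: [-0.01, 1.0, 0.0, -0.0]
contact_force: [-0.4, -0.7, -0.5]
opening: 0.996
finger_force: 0.0
```

```bash
python3 -m crank '[[[-27,-81,40],0,0],[[-27,-81,80],0,0],[[-27,-81,110],0,0],[[-27,-81,130],0,0],[[-27,-81,140],0,0],[[-27,-81,140],0,0],[[-27,-81,140],0,0]]'
python3 - <<'E'
from h import *
s=get_state();print(s['eef_pos'],s['tcp_rot'],s['contact_force'])
c=cam('side');cv2.imwrite('pics/d.png',cv2.resize(c['frame'][150:300,270:470],None,fx=3,fy=3,interpolation=2))
P=cloud(c);print(P[210,320:330,2],P[250,380:390,2])
E
```

```text
time: 2.05
eef_pos: [0.485, 0.0677, 0.0415]
tcp_rot: [-0.013, 1.0, -0.0, 0.001]
contact_force: [-0.1, 0.2, -0.4]
opening: 0.999
finger_force: 0.0
[0.48496105 0.06766591 0.04145229] [-1.26826104e-02  9.99918943e-01 -4.62963407e-05  1.12131535e-03] [-0.07523942  0.19406168 -0.35659599]
[0.04477536 0.04451184 0.04220719 0.04078179 0.0425095  0.04192974
 0.09951031 0.10271804 0.10717904 0.10992898] [0.04169228 0.04114467 0.04511719 0.04246618 0.04065042 0.04350169
 0.04249063 0.04417932 0.0430624  0.04172208]
```

View pics/d.png

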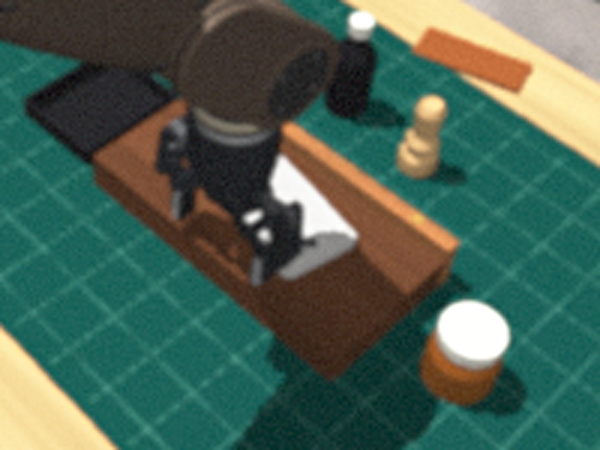

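The picture shows both fingertips hovering in front of the near long side, clear of the plate. I'll lower and push slowly.

```bash
python3 -m crank '[[[0,0,5],0,0],[[0,0,9],0,0],[[0,0,9],0,0],[[0,0,9],0,0]]'
python3 -m crank '[[[-4,0,0],0,0],[[-8,0,0],0,0],[[-12,0,0],0,0],[[-16,0,0],0,0],[[-20,0,0],0,0],[[-24,0,0],0,0],[[-28,0,0],0,0],[[-32,0,0],0,0],[[-36,0,0],0,0],[[-40,0,0],0,0]]'
python3 - <<'E'
from h import *
print(template(cam('scene')))
E
```

```text
time: 2.5
eef_pos: [0.4839, 0.0666, 0.0312]
tcp_rot: [-0.012, 1.0, -0.0, -0.0]
contact_force: [0.1, 0.7, 0.5]
opening: 1.002
finger_force: 0.0
time: 3.5
eef_pos: [0.5241, 0.0677, 0.0311]
tcp_rot: [-0.012, 1.0, 0.0, -0.0]
contact_force: [-0.9, 0.3, 0.0]
opening: 0.997
finger_force: 0.7
((array([576.9,  79.6]), 126.1, 81.7, -86.77), np.float64(0.048484893098784565))
```

```bash
python3 -m crank '[[[-2,0,0],0,0],[[-4,0,0],0,0],[[-6,0,0],0,0],[[-7,0,0],0,0],[[-8,0,0],0,0],[[-8,0,0],0,0]]'
python3 -m crank '[[[-1,0,0],0,0],[[-2,0,0],0,0],[[-2,0,0],0,0]]'
python3 - <<'E'
from h import *
print(template(cam('scene')))
E
```

```text
time: 4.15
eef_pos: [0.5321, 0.0678, 0.0312]
tcp_rot: [-0.012, 1.0, 0.0, 0.0]
contact_force: [0.0, 0.4, 0.4]
opening: 0.997
finger_force: 0.4
time: 4.45
eef_pos: [0.5334, 0.0678, 0.0311]
tcp_rot: [-0.012, 1.0, 0.0, -0.001]
contact_force: [-3.3, -0.6, 2.8]
opening: 0.994
finger_force: 1.8
((array([584.2,  79.6]), 126.2, 78.6, -87.29), np.float64(0.04860147310606899))
```

```bash
python3 -m crank '[[[-1,0,0],0,0],[[-1,0,0],0,0]]';python3 -m crank '[[[-1,0,0],0,0],[[-1,0,0],0,0]]'
```

```text
time: 4.7
eef_pos: [0.5335, 0.0679, 0.031]
tcp_rot: [-0.012, 1.0, -0.0, -0.002]
contact_force: [-6.5, -0.3, 4.2]
opening: 0.997
finger_force: 3.5
time: 4.9
eef_pos: [0.5335, 0.0679, 0.0308]
tcp_rot: [-0.012, 1.0, -0.0, -0.004]
contact_force: [-8.6, -1.0, 6.7]
opening: 1.002
finger_force: 4.7
```

The force is rising with no further motion, so the plate is against the rail. I'll back off and measure.

```bash
python3 -m crank '[[[10,0,0],0,0],[[20,0,0],0,0],[[20,0,-40],0,0],[[20,-50,-80],0,120],[[20,-100,-80],0,255],[[20,-130,-80],0,255],[[20,-130,-80],0,255],[[20,-130,-80],0,255],[[20,-130,-80],0,255]]'
python3 - <<'E'
from h import *
c=cam('scene');print(template(c))
P=cloud(c);z=P[...,2]; r=big((z>.0525)&(z<.063)&(abs(P[...,0]-.632)<.03)&(abs(P[...,1]-.08)<.2)); print(rect(P[r]))
cv2.imwrite('pics/e.png',cv2.resize(c['frame'][150:330,230:430],None,fx=3,fy=3,interpolation=2))
E
```

```text
time: 5.8
eef_pos: [0.5186, -0.0617, 0.1107]
tcp_rot: [-0.012, 1.0, 0.0, -0.0]
contact_force: [0.4, 0.2, -0.3]
opening: 0.001
finger_force: 0.0
((array([582.9,  76.3]), 133.7, 79.0, -88.6), np.float64(0.04854256416161351))
(array([632.4,  82.8]), 299.6, 15.9, -88.84)
```

View pics/e.png

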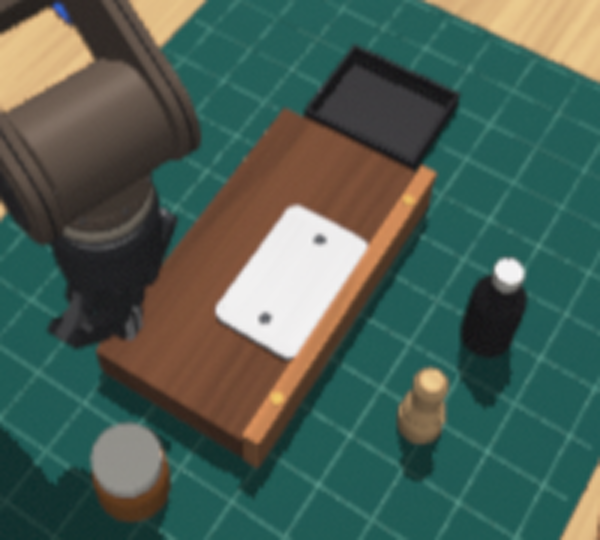

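The picture shows the plate flush to the rail, its -y end at about (255,335) in the crop, with jar, bottle and slicker untouched. Next I'll put the closed fingers behind the -y end.

```bash
python3 -m crank '[[[-30,20,0],0,255],[[-65,35,0],0,255],[[-65,35,0],0,255],[[-65,35,40],0,255],[[-65,35,58],0,255],[[-65,35,65],0,255],[[-65,35,65],0,255],[[-65,35,65],0,255]]'
python3 -m crank '[[[0,5,0],0,255],[[0,10,0],0,255],[[0,15,0],0,255],[[0,18,0],0,255],[[0,21,0],0,255],[[0,24,0],0,255],[[0,27,0],0,255],[[0,30,0],0,255],[[0,33,0],0,255],[[0,36,0],0,255]]'
python3 - <<'E'
from h import *
print(template(cam('scene')))
E
```

```text
time: 6.65
eef_pos: [0.5836, -0.0258, 0.047]
tcp_rot: [-0.012, 1.0, -0.0, 0.001]
contact_force: [1.0, 0.2, 1.4]
opening: -0.002
finger_force: 0.0
time: 7.65
eef_pos: [0.5824, 0.0099, 0.0462]
tcp_rot: [-0.012, 1.0, -0.0, -0.0]
contact_force: [0.8, -1.7, 0.7]
opening: -0.002
finger_force: 0.5
((array([587.7,  81.8]), 133.0, 71.2, -87.38), np.float64(0.04840604057837816))
```

```bash
python3 -m crank '[[[0,5,1],0,255],[[0,10,1],0,255],[[0,15,1],0,255],[[0,20,1],0,255],[[0,25,1],0,255],[[0,30,1],0,255],[[0,35,1],0,255],[[0,40,1],0,255],[[0,45,1],0,255],[[0,50,1],0,255]]'
python3 -m crank '[[[0,5,0],0,255],[[0,10,0],0,255],[[0,15,0],0,255],[[0,20,0],0,255],[[0,25,0],0,255],[[0,30,0],0,255],[[0,35,0],0,255],[[0,40,0],0,255],[[0,40,0],0,255]]'
python3 - <<'E'
from h import *
c=cam('scene');print(template(c))
cv2.imwrite('pics/f.png',cv2.resize(c['frame'][150:330,230:430],None,fx=3,fy=3,interpolation=2))
E
```

```text
time: 8.7
eef_pos: [0.5811, 0.0604, 0.0452]
tcp_rot: [-0.012, 1.0, -0.0, -0.0]
contact_force: [-0.1, -1.4, 0.6]
opening: -0.004
finger_force: 0.8
time: 9.6
eef_pos: [0.58, 0.1008, 0.045]
tcp_rot: [-0.012, 1.0, 0.0, -0.0]
contact_force: [0.2, 0.5, 0.2]
opening: -0.005
finger_force: 0.0
((array([601.4, 174.5]), 136.9, 54.8, -78.2), np.float64(0.048562308504632))
```

View pics/f.png

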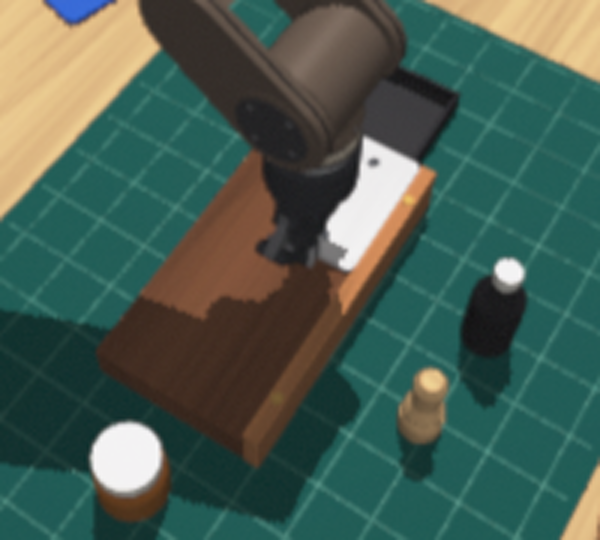

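The plate is still along the rail, with its front end just passing the block's end at (390,150). About 37 mm remain; I'll go 33, then back off and measure.

```bash
python3 -m crank '[[[0,4,0],0,255],[[0,8,0],0,255],[[0,12,0],0,255],[[0,16,0],0,255],[[0,20,0],0,255],[[0,24,0],0,255],[[0,28,0],0,255],[[0,31,0],0,255],[[0,33,0],0,255],[[0,33,0],0,255]]'
python3 -m crank '[[[0,-10,0],0,255],[[0,-15,-40],0,255],[[60,-15,-90],0,255],[[110,-15,-90],0,120],[[110,-15,-90],0,0],[[110,-15,-90],0,0],[[110,-15,-90],0,0]]'
python3 - <<'E'
from h import *
c=cam('scene');print(template(c))
P=cloud(c);z=P[...,2]; r=big((z>.0525)&(z<.063)&(abs(P[...,0]-.632)<.03)&(abs(P[...,1]-.08)<.2)); print(rect(P[r]))
m,_=tmask(c); v,u=np.nonzero(m); X=plane(c,np.c_[u,v],.049)*1000; print(X[:,1].min(),X[:,1].max(),X[:,0].min(),X[:,0].max())
k=(z>.035)&(z<.048)&(P[...,1]<.1)&(P[...,1]>-.09)&(abs(P[...,0]-.59)<.02)
print('block -y end',P[k][:,1].min())
k=(z>.05)&r; print('rail y',np.nanpercentile(P[r][:,1],[0,.5,99.5,100]))
cv2.imwrite('pics/g.png',cv2.resize(c['frame'][150:330,230:430],None,fx=3,fy=3,interpolation=2))
E
```

```text
time: 10.65
eef_pos: [0.5795, 0.1333, 0.0453]
tcp_rot: [-0.012, 1.0, 0.0, 0.0]
contact_force: [0.4, 0.9, 0.9]
opening: -0.001
finger_force: 0.0
time: 11.35
eef_pos: [0.4703, 0.1149, 0.1357]
tcp_rot: [-0.011, 1.0, 0.0, 0.001]
contact_force: [0.3, 0.2, 0.5]
opening: 0.68
finger_force: 0.0
((array([580.5, 204.1]), 131.4, 81.4, 90.0), np.float64(0.04848715473920617))
(array([632. ,  83.2]), 299.3, 15.9, -88.84)
138.3710605108468 269.7476688333613 539.839804491877 621.2070264134433
block -y end -0.06786340865619384
rail y [-0.06643639 -0.06553071  0.23080489  0.23293786]
```

View pics/g.png

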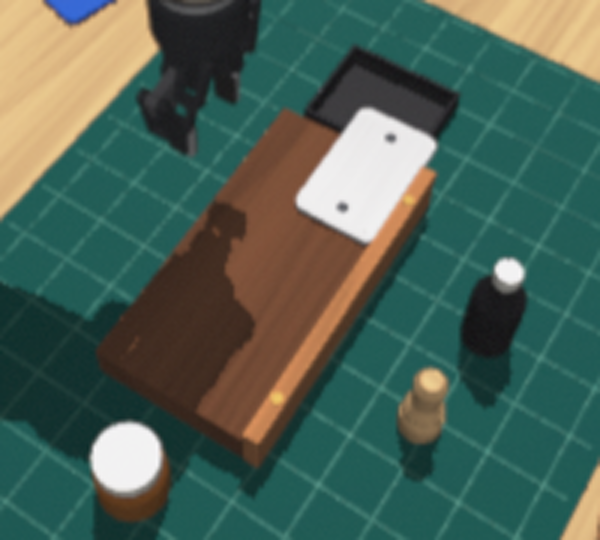

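The picture shows the plate overhanging toward the tray by about 36 mm, turned about 1° off the rail. I'll push 7 mm more, then square it with the two-finger push.

```bash
python3 -m crank '[[[0,-3,0],0,255],[[-40,-3,0],0,255],[[-80,-3,0],0,255],[[-114,-3,0],0,255],[[-114,-3,0],0,255],[[-114,-3,45],0,255],[[-114,-3,75],0,255],[[-114,-3,88],0,255],[[-114,-3,90],0,255],[[-114,-3,90],0,255]]'
```

```text
time: 12.4
eef_pos: [0.5841, 0.1149, 0.0452]
tcp_rot: [-0.012, 1.0, -0.0, -0.0]
contact_force: [-0.5, 0.1, 0.5]
opening: -0.002
finger_force: 0.0
```

```bash
python3 -m crank '[[[0,5,0],0,255],[[0,10,0],0,255],[[0,14,0],0,255],[[0,17,0],0,255],[[0,20,0],0,255],[[0,22,0],0,255],[[0,24,0],0,255],[[0,26,0],0,255],[[0,26,0],0,255]]'
python3 -m crank '[[[0,-10,0],0,255],[[0,-15,-45],0,255],[[40,10,-75],0,255],[[90,40,-75],0,120],[[100,66,-75],0,0],[[100,66,-75],0,0],[[100,66,-75],0,0],[[100,66,-75],0,0],[[100,66,-75],0,0]]'
python3 - <<'E'
from h import *
c=cam('scene');print(template(c))
c=cam('side');print(template(c)) if 0 else None
E
```

```text
time: 13.3
eef_pos: [0.5834, 0.1412, 0.0453]
tcp_rot: [-0.012, 1.0, 0.0, 0.0]
contact_force: [1.2, 0.4, 0.8]
opening: -0.0
finger_force: 0.4
time: 14.2
eef_pos: [0.4826, 0.2038, 0.12]
tcp_rot: [-0.011, 1.0, -0.0, -0.0]
contact_force: [0.2, -0.9, 0.5]
opening: 0.99
finger_force: 0.0
((array([580.7, 211.4]), 131.5, 81.6, -89.61), np.float64(0.048472396411302965))
```

```bash
python3 -m crank '[[[0,0,45],0,0],[[0,0,75],0,0],[[0,0,86],0,0],[[0,0,89],0,0],[[-10,0,89],0,0],[[-20,0,89],0,0],[[-30,0,89],0,0],[[-37,0,89],0,0],[[-42,0,89],0,0],[[-44,0,89],0,0]]'
python3 -m crank '[[[-1,0,0],0,0],[[-2,0,0],0,0],[[-3,0,0],0,0],[[-4,0,0],0,0],[[-4,0,0],0,0]]'
```

```text
time: 15.3
eef_pos: [0.5266, 0.2057, 0.0315]
tcp_rot: [-0.012, 1.0, 0.0, 0.0]
contact_force: [-0.2, -0.3, -0.3]
opening: 0.998
finger_force: 0.0
time: 15.8
eef_pos: [0.5298, 0.2058, 0.0312]
tcp_rot: [-0.012, 1.0, 0.0, 0.0]
contact_force: [0.5, 0.7, -0.7]
opening: 1.003
finger_force: 0.0
```

```bash
python3 -m crank '[[[-1,0,0],0,0],[[-2,0,0],0,0],[[-2,0,0],0,0]]'
python3 -m crank '[[[-1,0,0],0,0],[[-1,0,0],0,0]]'
python3 -m crank '[[[-1,0,0],0,0],[[-1,0,0],0,0]]'
```

```text
time: 16.1
eef_pos: [0.5302, 0.2058, 0.031]
tcp_rot: [-0.012, 1.0, -0.0, -0.002]
contact_force: [-5.4, 0.3, 4.3]
opening: 0.998
finger_force: 2.5
time: 16.3
eef_pos: [0.5302, 0.2058, 0.0308]
tcp_rot: [-0.012, 1.0, -0.0, -0.004]
contact_force: [-7.3, -0.7, 6.0]
opening: 1.001
finger_force: 3.8
time: 16.5
eef_pos: [0.5302, 0.2058, 0.0306]
tcp_rot: [-0.012, 1.0, -0.001, -0.005]
contact_force: [-9.1, -0.8, 7.4]
opening: 1.0
finger_force: 4.9
```

Seated against the rail. I'll back off, lift and check.

```bash
python3 -m crank '[[[5,0,0],0,0],[[15,0,0],0,0],[[25,0,0],0,0],[[35,0,-30],0,0],[[45,0,-80],0,0],[[45,0,-120],0,0],[[45,-20,-140],0,0],[[45,-20,-140],0,0],[[45,-20,-140],0,0]]'
python3 - <<'E'
from h import *
c=cam('scene');print(template(c))
P=cloud(c);z=P[...,2]; r=big((z>.0525)&(z<.063)&(abs(P[...,0]-.632)<.03)&(abs(P[...,1]-.08)<.2)); print(rect(P[r]))
print(get_state()['contact_force'])
cv2.imwrite('pics/i.png',cv2.resize(c['frame'][150:330,230:430],None,fx=3,fy=3,interpolation=2))
E
```

```text
time: 17.4
eef_pos: [0.4888, 0.1847, 0.1709]
tcp_rot: [-0.011, 1.0, 0.0, 0.0]
contact_force: [-0.2, 0.6, -0.9]
opening: 1.001
finger_force: 0.0
((array([580.9, 211.4]), 131.8, 80.7, -89.93), np.float64(0.04857063228847858))
(array([631.9,  83.2]), 299.0, 16.3, -88.64)
[-0.07587264 -0.14061104 -0.10432972]
```

View pics/i.png

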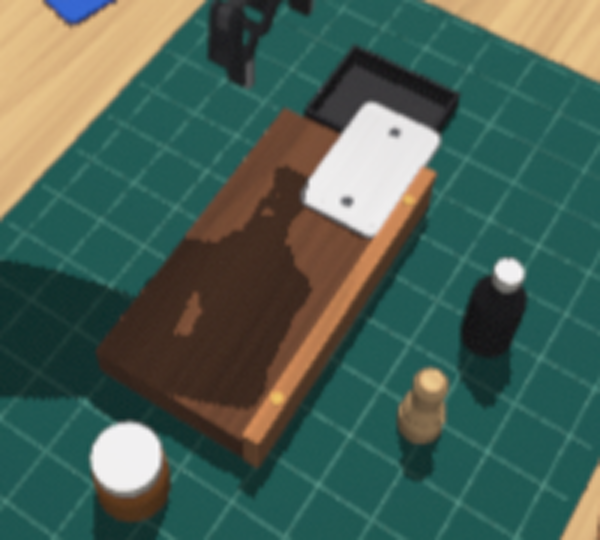

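The picture shows the plate overhanging squarely at (372,165) in the crop, with the bystanders unmoved. The rectangle's angle is coarse, so I'll do one line fit on the edges against the rail.

```bash
python3 - <<'E'
from h import *
def ang(c,p):
    for _ in range(1):
        v=cv2.fitLine(p.astype(np.float32),cv2.DIST_HUBER,0,.001,.001).ravel()
    return np.degrees(np.arctan2(v[1],v[0]))%180, v[2:]
for n in('scene','side'):
    c=cam(n); g=cv2.resize(c['frame'],None,fx=1,fy=1); hsv=cv2.cvtColor(g,cv2.COLOR_BGR2HSV)
    X=np.zeros((400,640,2)); v,u=np.mgrid[0:400,0:640]
    X=plane(c,np.c_[u.ravel(),v.ravel()],.049)[:,:2].reshape(400,640,2)*1000
    m=(hsv[...,1]<60)&(hsv[...,2]>110)&(abs(X[...,0]-581)<50)&(abs(X[...,1]-211)<75)
    m=big(m); k=max(cv2.findContours(m.astype(np.uint8),0,cv2.CHAIN_APPROX_NONE)[0],key=len)[:,0]
    p=X[k[:,1],k[:,0]]; ce=np.array(rect(np.c_[p/1000,p[:,0]*0])[0]); d=p-ce
    for s in(-1,1):
        q=p[(s*d[:,0]>30)&(abs(d[:,1])<50)]; e=p[(s*d[:,1]>55)&(abs(d[:,0])<26)]
        print(n,s,'long',ang(c,q),'short',ang(c,e))
    P=cloud(c);z=P[...,2];r=(z>.0525)&(z<.062)&(abs(P[...,0]-.632)<.015)&(P[...,1]>-.05)&(P[...,1]<.22)
    print('rail axis',ang(c,P[r][:,:2]*1000))
E
```

```text
scene -1 long (np.float32(91.313156), array([540.8452 , 205.96156], dtype=float32)) short (np.float32(1.6549314), array([586.9538, 147.7482], dtype=float32))
scene 1 long (np.float32(88.586624), array([620.22253, 212.61781], dtype=float32)) short (np.float32(1.7185833), array([585.62195, 280.09534], dtype=float32))
rail axis (np.float32(91.161606), array([632.7845  ,  75.388565], dtype=float32))
side -1 long (np.float32(91.25593), array([537.0267 , 208.59613], dtype=float32)) short (np.float32(1.7337719), array([579.9575 , 143.54486], dtype=float32))
side 1 long (np.float32(91.014084), array([621.4662 , 204.35266], dtype=float32)) short (np.float32(178.20264), array([580.05426, 278.53543], dtype=float32))
rail axis (np.float32(91.42374), array([630.57263 ,  76.349815], dtype=float32))
```

```bash
python3 -c "
from plant import ctrl; print(ctrl.sign_off())"
```

```text
the job is handed in; nothing more can be done
None
```

The aluminium template is flush against the rail and sticks out squarely about 44 mm (a third of its length) past the tray end; jar, bottle and slicker were not touched, and the job is handed in.

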